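# Set the tripod leg to its mark and close the cam lever

### The arm

A 6-joint arm with a two-finger parallel gripper is mounted at the origin on the work surface. World frame = base frame: x ahead of the robot, y to its left, z up, the work surface at z = 0. Lengths are in m, angles in rad, forces in N, time in s.
With the tool pointing down it reaches from about 0.3 to 0.75 m from the base axis. Payload 8.5 kg.
Tool frame: the origin (TCP) lies at the very end of the fingers, on their centre line; the grasp point (between the pads) lies 19 mm behind it; z points along the fingers, y is the direction in which the jaws open and shut (so a half turn about z gives the same grasp; the last joint's range is limited). The gripper opens to 85 mm and grips with 20 to 120 N. Pads are 22 mm wide; open, the fingers measure 114 mm over their backs; the gripper's body (76 mm by 85 mm) begins 54 mm behind the grasp point. The pads swing forward as they close: fully open they stand 13 mm farther back than shut.
Start: joints at [-1.381, 0.381, 1.297, -0, 1.464, -0.215], TCP at [0.217, -0.506, 0.231] pointing down, gripper open.
Joint ranges: [-3.11, 3.11], [-0.89, 2.33], [0.22, 2.48], [-1.42, 4.56], [0.17, 2.85], [-2.88, 2.88]. Speed limits (rad/s): [2.39, 2.39, 3.14, 3.14, 3.14, 3.14].

### API

Orientations are given as a unit quaternion [x, y, z, w].
In Python, from rig import arm gives the robot as it stands.
- The arm moves only by the tool drive_tool, never from a script. Its argument "increments" is a list of rows, each a list of 7 numbers: the shift along the world's x, y, z as a fraction of full scale, then the turn, a rotation vector about the world's x, y, z as a fraction of full scale, then the opening, from 0 (shut) to 1 (fully open). In form: [[tx, ty, tz, ax, ay, az, claw], ...]. A call has 1 to 12 rows; each row shifts and turns the commanded pose from where the row before left it; what a row does not reach is not made up. Full scale, the value 1, is 30 cm for a shift and pi rad for a turn. A row lasts 1/10 s, in which the tool goes at most 50 mm and 8.59 degrees, less where a joint would pass 70% of its speed; a pose out of reach is approached as far as the arm can. A call with a number of a shift or a turn outside -1 to 1 is refused whole. A call with a gripper value outside its range is refused whole. The fingers move at their own pace and stop on an object; "newtons" is the grip in N (left out, the last holds). Time passes only in rows, so rows that do not move let the fingers close. It gives the time, the measured TCP pose, the force and the opening at its end, in the units of the state.
- arm.read_state(): the state, without advancing time (a new reading comes with each control period).
- arm.camera(name): name is "scene" or "top" or "wrist"; returns the picture (480x640x3 uint8, red, green, blue); there is no depth.
- arm.camera_model(name): a dict with "fx", "fy", "cx", "cy" (pixels), "D" ([k1, k2, p1, p2, k3] as OpenCV has them; the pictures are not rectified), "rvec" (rotation vector, rad) and "tvec" (3), from world to camera coordinates, as OpenCV has them. Camera axes: x right, y down, z forward; pixel columns grow to the right and rows downward; lengths in m; the calibration is good to about 2 mm. A picture is of the moment at which its call begins: read the wrist's pose just before it. camera_model takes no time and is no camera call; for the wrist camera it gives the pose at the moment of the call.
- arm.sign_off(): hands the job in, once; it reports no verdict.
The state is a dict: "time_s": time; "q": joint angles; "joint_vel": joint speeds; "joint_efforts": joint torques, N m; "tool_pos": TCP position; "tcp_rot": TCP orientation; "wrist_force": force on the tool from outside, world axes, zero at the start; "torque": the same for the moment, N m; "grip_width": opening from 0.0 (shut) to 1.0 (fully open).
Only numpy, scipy, OpenCV 4.12 (cv2) and the standard library are available. Lean on these libraries where they do the work, as an engineer would, in place of code of your own. Each camera call takes 0.05 s, during which the arm holds its last target. There are 200 camera calls.

### The job

Push the sprung sliding leg of the tripod on the stand inward until the mouth of its collar meets the ring on the inner tube, and while you hold it there swing the collar's cam lever fully closed; do not close the lever before the leg is at the ring. Finish still gripping the leg, at the ring with the lever closed, because the spring pushes the leg out again if you let go. Do not disturb the other things on the shelf.

Things in the scene. Friction and masses are not known exactly. Their poses are not given: they have to be found in the camera images.
- stand: fixed white base plate, x 90, y 400, z 12 mm; origin under its middle, on the shelf, z up. It carries a tripod leg, level along its y, axis at x 0 and 75 mm above the shelf. A clamp block (50 x 35 mm, 112 mm high with its screw) at y +168 mm holds the steel inner tube (17 mm across), which runs to -y into the sliding leg. A 62 mm high rest is under the outer tube at y -165 mm
- mouth (a point): centre of the mouth edge (+y end, facing the ring) of the collar of the sliding leg, on the tube axis; the leg moves only along the stand's y, axes as the stand's. From here, mm: black collar x -12 to 12, y -76 to 0, z -14 to 14; then a 23 mm tube and 28 mm rubber foot to y -264. Cam lever on the +x side, thumb rest on the -x side; collar and closed lever span x -12 to 19.5
- thumb_rest (a point): middle of the -y (pushing) face of the thumb rest, a fin on the collar 9 mm thick (y -34 to -25 mm), 22 mm high, reaching out to x -47 mm (from the mouth); this point is at (-29, -34, 0) mm from the mouth. A finger behind it can push the leg to +y
- mark_ring: length mark: a plain black ring, 28 mm across and 5 mm wide, fixed on the inner tube. Origin on the tube axis in the ring's near face (towards the leg, -y), axes parallel to the stand's; the ring runs 5 mm to +y from there. It does not stop the leg: the collar can slide over it
- leg (a joint): travel of the leg in m: 0 fully out (its start), growing to 0.11 as it is pushed in towards the clamp (stand's +y). A spring pushes it out with about 3 N at 0 and 4.7 N at 0.11, always; the closed lever alone does not hold it against the spring
- lever (a joint): angle of the cam lever in rad: 0 closed (lying along the collar), growing to 0.9 as its tip swings out to +x of the leg. Upright hinge pin 16 mm to +x and 8 mm to -y of the mouth. It starts at 0.28 to 0.40 and stays where it is left (about 0.15 N m of friction, 4 N at 38 mm from the pin)
- lever_tip (a point): outer edge of the lever's free end. Lever: aluminium bar 7 mm thick, 20 mm high, centred on the tube axis height; its free end is 62 mm from the pin, pointing to -y of the leg when closed
- tracker: orange plastic dog tag tracker, a disc 40 mm across, 8 mm thick, lying flat; origin at the centre of its underside; a bystander
- pump_head: chrome bike pump head, a lying 22 mm tube 50 mm long with a thumb latch, 27 mm high; origin at the centre of its underside; a bystander
- dish: white ceramic dish 108 mm across, 22 mm high, with two loose keys in it; origin at the centre of its underside; a bystander
- earbuds: black earbud case 60 x 46 x 26 mm; origin at the centre of its underside; a bystander
- canister: aluminium canister with twist cap, standing upright, 44 mm across, 81 mm tall; origin at the centre of its underside; a bystander
- power_bank: round white power bank 72 mm across, 24 mm high; origin at the centre of its underside; a bystander

How it is judged:
By the outcome, as a careful person would: the job done as asked, in the order asked, and still so for the second after the job is handed in, while the arm keeps its last pose, push and grip.
It also fails if it takes over 35 s, if anything falls off the work surface, if the arm or the gripper's body presses on something with over 40 N, if the wrist force passes 120 N, or if a joint passes its speed limit or range.

## Working session

There is one attempt and no reset: what is moved stays moved. The work goes in short steps, Python scripts to look and compute and a tool call to move; the robot and the scene stay as the last step left them, time stands still between calls to the robot, and variables do not carry over. Pictures are saved under pics/ and viewed, about 8 in all and at most 12, crops included, and the job is handed in when it is done.

Besides the shell and the picture viewer there is one more tool, called after "Call:" by a JSON object that holds its "op" and its "data", one argument or row to a line. drive_tool: Moves the arm, as the interface text tells. Its arguments: {"type":"object","properties":{"increments":{"type":"array"},"newtons":{"type":"number"}},"required":["increments"]}

```bash
mkdir -p pics; ls; python3 - <<'E'
from rig import arm
import cv2
for n in("scene","top"):
    cv2.imwrite(f"pics/{n}0.png",arm.camera(n)[:,:,::-1])
    print(n,arm.camera_model(n))
print(arm.read_state())
E
```

```text
pics
scene {'fx': 515.3373531280436, 'fy': 515.3373531280436, 'cx': 313.9920440882237, 'cy': 235.04405110718395, 'D': array([-0.07625384,  0.        ,  0.        ,  0.        ,  0.        ]), 'rvec': array([ 2.27388099,  0.60247925, -0.28103298]), 'tvec': array([-0.48240468, -0.13844741,  1.07557349])}
top {'fx': 516.0577895390833, 'fy': 516.0577895390833, 'cx': 328.7296404569955, 'cy': 239.15304656102163, 'D': array([0.04327826, 0.        , 0.        , 0.        , 0.        ]), 'rvec': array([ 2.14629584, -2.10789013,  0.19493875]), 'tvec': array([-0.02215935,  0.59133564,  0.87683811])}
{'time_s': 0.1, 'q': array([-1.38127640e+00,  3.81140538e-01,  1.29815000e+00,  8.95719092e-06,
        1.46358353e+00, -2.15255093e-01]), 'joint_vel': array([-0.00085571, -0.0016948 , -0.00250818, -0.00227917,  0.00135371,
        0.0001629 ]), 'joint_efforts': array([ 4.71252337e-03, -4.49215007e+01, -2.31658995e+01, -1.13362894e-04,
        3.64771717e-03, -1.32926152e-05]), 'tool_pos': array([ 0.21657084, -0.50529272,  0.23077891]), 'tcp_rot': array([ 9.79589356e-01,  2.01008166e-01,  1.26963548e-05, -6.40598740e-04]), 'wrist_force': array([-0.58953895, -0.20910387, -0.7631936 ]), 'torque': array([-0.0104445 , -0.023258  , -0.02379665]), 'grip_width': 1.0009809795186866}
```

View pics/top0.png

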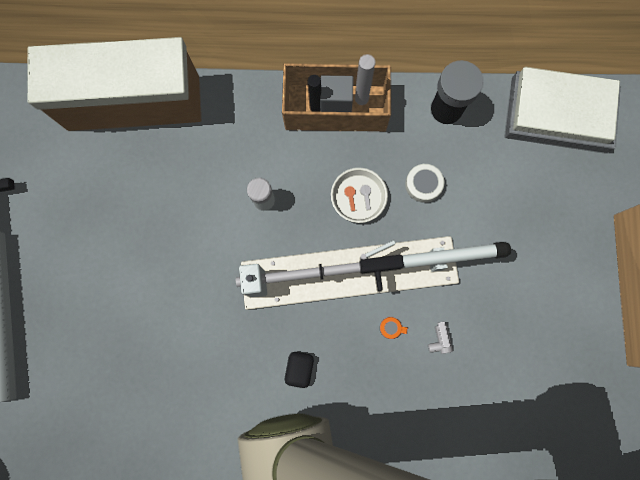

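View pics/scene0.png

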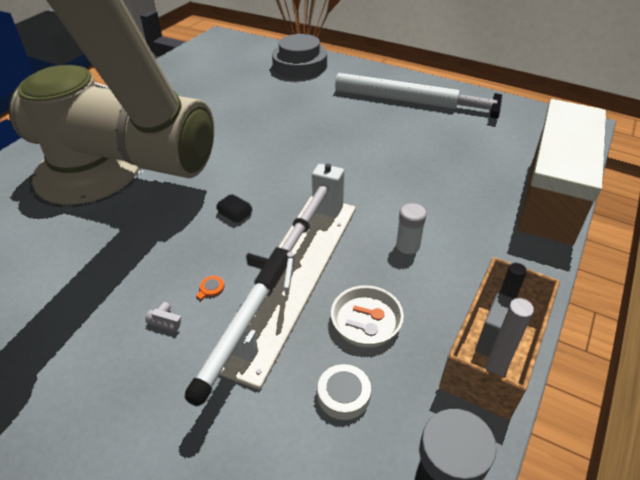

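Top view: clamp (252,280), ring (321,271), collar (361–403, 264), thumb rest (379,280) toward the robot, lever tip near (393,243). The scene view agrees. My plan is to put the jaws across the leg with the −x finger behind the thumb rest, push to the ring, then squeeze collar and lever together.

```bash
cat > h.py <<'E'
import numpy as np,cv2
from rig import arm
def mdl(n):
    m=arm.camera_model(n);R=cv2.Rodrigues(m["rvec"])[0]
    return np.array([[m["fx"],0,m["cx"]],[0,m["fy"],m["cy"]],[0,0,1]]),m["D"],R,np.array(m["tvec"]),m["rvec"]
def ray(M,uv):
    K,D,R,t,_=M
    p=cv2.undistortPoints(np.array(uv,float).reshape(-1,1,2),K,D)[:,0]
    return -R.T@t, np.c_[p,np.ones(len(p))]@R
def plane(M,uv,z):
    c,d=ray(M,uv); return c+d*((z-c[2])/d[:,2])[:,None]
def proj(M,P):
    return cv2.projectPoints(np.array(P,float).reshape(-1,1,3),M[4],M[3],M[0],M[1])[0][:,0]
E
python3 - <<'E'
from h import *
im=cv2.imread("pics/top0.png");M=mdl("top")
g=cv2.cvtColor(im,cv2.COLOR_BGR2GRAY)
m=(g<50).astype('u1')*255; m[:235]=0;m[310:]=0
n,l,s,c=cv2.connectedComponentsWithStats(m)
for i in range(1,n):
    if s[i,4]>15: print(s[i],c[i],plane(M,c[i],.075)[0].round(4))
# axis: tube ends by hand px
P=plane(M,[[268,277],[321,271],[361,266],[403,262],[504,250],[379,290],[393,243]],.075);print(P.round(4))
d=P[0]-P[4];print("yaw of stand y",np.degrees(np.arctan2(-d[0],d[1])))
# plate corners z=.012
Q=plane(M,[[241,263],[452,237],[459,283],[247,309]],.012);print(Q.round(4),Q.mean(0))
Q2=(Q[0]+Q[3]-Q[1]-Q[2])/2;print(np.linalg.norm(Q2),np.degrees(np.arctan2(-Q2[0],Q2[1])))
W=mdl("wrist");print("wristcam pos",-W[2].T@W[3],"axis",W[2][2], "x",W[2][0])
E
```

```text
[494 242  17  17 209] [502.60287081 249.58373206] [ 0.5748 -0.3158  0.075 ]
[360 255  44  36 681] [381.08810573 265.76211454] [ 0.5422 -0.1036  0.075 ]
[320 264   3  15  23] [320.95652174 271.69565217] [0.5299 0.001  0.075 ]
[[ 0.519   0.0927  0.075 ]
 [ 0.5311  0.001   0.075 ]
 [ 0.5412 -0.0686  0.075 ]
 [ 0.5496 -0.1419  0.075 ]
 [ 0.5741 -0.3181  0.075 ]
 [ 0.5    -0.1     0.075 ]
 [ 0.5829 -0.1246  0.075 ]]
yaw of stand y 7.63361351611792
[[ 0.5511  0.1514  0.012 ]
 [ 0.6077 -0.2436  0.012 ]
 [ 0.5212 -0.2542  0.012 ]
 [ 0.4662  0.1362  0.012 ]] [ 0.5365228  -0.05254715  0.012     ]
0.39667104417925314 8.084209788861871
wristcam pos [ 0.294018   -0.47304804  0.37384265] axis [-0.29738417 -0.12495245 -0.94654611] x [ 0.39346938 -0.91933494 -0.00225917]
```

Call:
{"op": "drive_tool", "data": {
  "increments": [
    [0.094, 0.106, -0.0086, 0, 0, 0.0346, 1],
    [0.094, 0.106, -0.0086, 0, 0, 0.0346, 1],
    [0.094, 0.106, -0.0086, 0, 0, 0.0346, 1],
    [0.094, 0.106, -0.0086, 0, 0, 0.0346, 1],
    [0.094, 0.106, -0.0086, 0, 0, 0.0346, 1],
    [0.094, 0.106, -0.0086, 0, 0, 0.0346, 1],
    [0.094, 0.106, -0.0086, 0, 0, 0.0346, 1],
    [0.094, 0.106, -0.0086, 0, 0, 0.0346, 1],
    [0.094, 0.106, -0.0086, 0, 0, 0.0346, 1],
    [0.094, 0.106, -0.0086, 0, 0, 0.0346, 1],
    [0.094, 0.106, -0.0086, 0, 0, 0.0346, 1],
    [0.094, 0.106, -0.0086, 0, 0, 0.0346, 1]
  ]
}}

```text
time_s: 1.3
tool_pos: [0.5558, -0.1223, 0.2]
tcp_rot: [0.655, 0.756, -0.0, -0.0]
wrist_force: [0.4, -0.3, -0.2]
grip_width: 1.002
```

Call:
{"op": "drive_tool", "data": {
  "increments": [
    [0, 0, 0, 0, 0, 0, 1],
    [0, 0, 0, 0, 0, 0, 1]
  ]
}}

```text
time_s: 1.5
tool_pos: [0.5551, -0.1233, 0.1998]
tcp_rot: [0.656, 0.755, -0.0, -0.001]
wrist_force: [-0.7, -0.8, -0.1]
grip_width: 1.001
```

```bash
python3 - <<'E'
from h import *
s=arm.read_state();print(s["tool_pos"],s["tcp_rot"],s["wrist_force"],s["time_s"],s["q"])
W=mdl("wrist");cv2.imwrite("pics/w1.png",arm.camera("wrist")[:,:,::-1])
np.save("w1.npy",np.r_[W[2].ravel(),W[3]]);print(-W[2].T@W[3],W[0],W[1])
E
```

```text
[ 0.55505181 -0.12325253  0.19976756] [ 6.56098841e-01  7.54674726e-01 -3.03997113e-04 -5.26311668e-04] [-0.69736153 -0.82210483 -0.05797141] 1.5 [-4.26537806e-01  4.37506521e-01  1.29866318e+00 -2.86524246e-04
  1.40660524e+00 -5.66011319e-01]
[ 0.54455953 -0.04121824  0.3428534 ] [[397.29278343   0.         319.37483009]
 [  0.         397.29278343 243.77242069]
 [  0.           0.           1.        ]] [0.02517166 0.         0.         0.         0.        ]
```

View pics/w1.png

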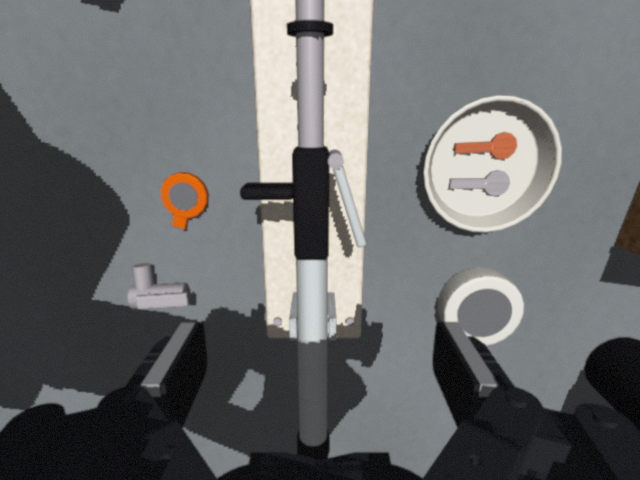

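Wrist view: ring with near edge at about (311,34), mouth edge at about (311,148), fin (242–293,190), lever pin (335,158) to tip (361,244). All are clear. Next I'll measure them with sub-pixel edges.

```bash
cat >> h.py <<'E'
def edges(g,c0,c1,r0,r1):
    p=g[r0:r1,c0:c1].mean(1).astype(float);d=np.diff(p)
    th=70;i=np.where(np.diff((p<th).astype(int))!=0)[0]
    return [(r0+k+(th-p[k])/(p[k+1]-p[k]),int(p[k]),int(p[k+1])) for k in i]
E
python3 - <<'E'
from h import *
g=cv2.imread("pics/w1.png",0);a=np.load("w1.npy");R=a[:9].reshape(3,3)
b=mdl("wrist");M=(b[0],b[1],R,a[9:],cv2.Rodrigues(R)[0])
print("axis",edges(g,307,315,10,300))
print("fin",edges(g,262,280,165,230))
def row(r):
    x=np.where(g[r,270:345]<60)[0]+270;return x.min(),x.max()
for r in(25,28,165,175,225,240,250):print(r,row(r))
e=[x[0] for x in edges(g,307,315,10,300)]
print(plane(M,[[311,v] for v in e],.0835).round(4))
f=[x[0] for x in edges(g,262,280,165,230)];print("fin",plane(M,[[271,v] for v in f],.086).round(4))
print("collar sides", plane(M,[[row(225)[0],225],[row(225)[1]+1,225],[row(28)[0],28],[row(28)[1]+1,28]],.08).round(4))
print("lever tip/pin",plane(M,[[365,243],[335,158]],.085).round(4))
E
```

```text
axis [(np.float64(20.524079320113316), 93, 49), (np.float64(32.81481481481482), 64, 71), (np.float64(147.9913043478261), 127, 69), (np.float64(258.55757575757576), 35, 97)]
fin [(np.float64(183.02900378310216), 71, 27), (np.float64(198.51914241960185), 32, 104)]
25 (np.int64(288), np.int64(331))
28 (np.int64(288), np.int64(331))
165 (np.int64(293), np.int64(327))
175 (np.int64(293), np.int64(329))
225 (np.int64(295), np.int64(327))
240 (np.int64(295), np.int64(327))
250 (np.int64(295), np.int64(327))
[[ 0.5329  0.0051  0.0835]
 [ 0.5337 -0.0011  0.0835]
 [ 0.5423 -0.0655  0.0835]
 [ 0.5522 -0.1401  0.0835]]
fin [[ 0.5195 -0.0908  0.086 ]
 [ 0.5205 -0.101   0.086 ]]
collar sides [[ 5.381e-01 -1.185e-01  8.000e-02]
 [ 5.606e-01 -1.154e-01  8.000e-02]
 [ 5.199e-01  1.000e-04  8.000e-02]
 [ 5.454e-01  3.600e-03  8.000e-02]]
lever tip/pin [[ 0.5873 -0.1231  0.085 ]
 [ 0.5583 -0.0694  0.085 ]]
```

Call:
{"op": "drive_tool", "data": {
  "increments": [
    [-0.006, 0.026, 0, 0, 0, 0, 0.9],
    [0, 0, -0.1, 0, 0, 0, 0.9],
    [0, 0, -0.1, 0, 0, 0, 0.9],
    [0, 0, -0.1, 0, 0, 0, 0.9],
    [0, 0, -0.1, 0, 0, 0, 0.9],
    [0, 0, -0.1, 0, 0, 0, 0.9],
    [0, 0, 0, 0, 0, 0, 0.9]
  ],
  "newtons": 30
}}

```text
time_s: 2.25
tool_pos: [0.5508, -0.1159, 0.0475]
tcp_rot: [0.657, 0.754, -0.001, -0.003]
wrist_force: [-0.3, -0.5, 1.2]
grip_width: 0.898
```

```bash
python3 - <<'E'
from h import *
s=arm.read_state();print(s["tool_pos"],s["tcp_rot"],s["wrist_force"],s["time_s"])
W=mdl("wrist");cv2.imwrite("pics/w2.png",arm.camera("wrist")[:,:,::-1])
E
```

```text
[ 0.55082833 -0.11590323  0.04751025] [ 0.65720402  0.75370468 -0.00104183 -0.00332406] [-0.28347415 -0.45472035  1.20730049] 2.25
```

View pics/w2.png

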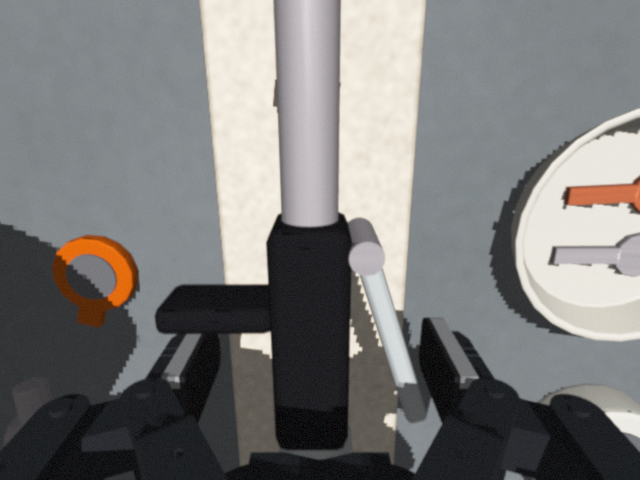

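The left finger sits behind the fin (157–270, 300) and the right finger is just clear of the lever (405,400). I'll push most of the way.

Call:
{"op": "drive_tool", "data": {
  "increments": [
    [0.01, 0.001, 0, 0, 0, 0, 0.9],
    [-0.0034, 0.0248, 0, 0, 0, 0, 0.9],
    [-0.0034, 0.0248, 0, 0, 0, 0, 0.9],
    [-0.0034, 0.0248, 0, 0, 0, 0, 0.9],
    [-0.0034, 0.0248, 0, 0, 0, 0, 0.9],
    [-0.0034, 0.0248, 0, 0, 0, 0, 0.9],
    [-0.0034, 0.0248, 0, 0, 0, 0, 0.9],
    [-0.0034, 0.0248, 0, 0, 0, 0, 0.9],
    [-0.0034, 0.0248, 0, 0, 0, 0, 0.9],
    [0, 0, 0, 0, 0, 0, 0.9],
    [0, 0, 0, 0, 0, 0, 0.9]
  ]
}}

```text
time_s: 3.4
tool_pos: [0.5479, -0.0561, 0.0502]
tcp_rot: [0.656, 0.754, -0.0, -0.0]
wrist_force: [1.4, -3.5, 2.4]
grip_width: 0.898
```

```bash
python3 - <<'E'
from h import *
s=arm.read_state();print(s["tool_pos"],s["tcp_rot"],s["wrist_force"],s["time_s"])
M=mdl("wrist");im=arm.camera("wrist")[:,:,::-1];cv2.imwrite("pics/w3.png",im)
g=cv2.cvtColor(im,cv2.COLOR_BGR2GRAY)
E=edges(g,304,312,10,300);print(E)
P=plane(M,[[308,x[0]] for x in E],.0835);print(P.round(4));v=np.array([-.137,.990,0]);print((P@v).round(4))
E
```

```text
[ 0.5478727  -0.05610416  0.05022801] [ 6.56417126e-01  7.54398085e-01 -1.01207233e-04 -2.77217896e-04] [ 1.35977418 -3.4882763   2.44946203] 3.4
[(np.float64(186.76081424936388), 107, 58), (np.float64(209.97979797979798), 57, 70), (np.float64(245.81550802139037), 108, 61)]
[[ 0.537   0.0052  0.0835]
 [ 0.5378 -0.0014  0.0835]
 [ 0.5392 -0.0121  0.0835]]
[-0.0684 -0.0751 -0.0858]
```

View pics/w3.png

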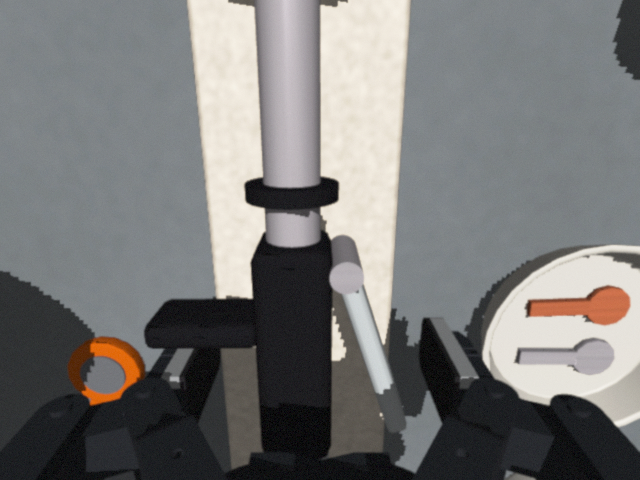

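Ring near edge at row 210, mouth at row 246. Corrected for the ring's top edge height, about 12 mm of gap is left; the lever is still open and clear. I'll go 11 mm and re-check.

Call:
{"op": "drive_tool", "data": {
  "increments": [
    [-0.0017, 0.0121, 0, 0, 0, 0, 0.9],
    [-0.0017, 0.0121, 0, 0, 0, 0, 0.9],
    [-0.0017, 0.0121, 0, 0, 0, 0, 0.9],
    [0, 0, 0, 0, 0, 0, 0.9],
    [0, 0, 0, 0, 0, 0, 0.9]
  ]
}}

```text
time_s: 3.95
tool_pos: [0.5463, -0.0453, 0.0502]
tcp_rot: [0.656, 0.754, -0.0, -0.0]
wrist_force: [-0.8, -4.5, 2.4]
grip_width: 0.898
```

```bash
python3 - <<'E'
from h import *
s=arm.read_state();print(s["tool_pos"],s["wrist_force"],s["time_s"])
M=mdl("wrist");im=arm.camera("wrist")[:,:,::-1]
np.savez("w4.npz",R=M[2],t=M[3])
c=im[190:330,220:400];t=arm.camera("top")[:,:,::-1][225:315,235:420]
c=cv2.resize(c,None,fx=4,fy=4,interpolation=cv2.INTER_CUBIC);c=cv2.convertScaleAbs(c,alpha=1.6,beta=15)
cv2.imwrite("pics/w4.png",c);cv2.imwrite("pics/w4full.png",im)
g=cv2.cvtColor(im,cv2.COLOR_BGR2GRAY);print([list(map(int,g[r,285:312:4])) for r in range(232,262,2)])
E
```

```text
[ 0.54633263 -0.04528699  0.05023732] [-0.81779845 -4.48894576  2.4163286 ] 3.95
[[27, 26, 26, 27, 27, 28, 22], [30, 30, 30, 30, 28, 30, 27], [25, 31, 30, 33, 30, 21, 26], [30, 32, 29, 34, 28, 29, 27], [30, 29, 30, 34, 24, 27, 34], [29, 30, 26, 31, 29, 32, 29], [25, 24, 31, 27, 28, 30, 31], [28, 30, 31, 25, 27, 22, 25], [15, 25, 14, 19, 11, 14, 7], [24, 22, 17, 19, 20, 11, 12], [25, 29, 26, 28, 22, 23, 24], [35, 24, 32, 27, 21, 27, 28], [32, 28, 29, 32, 34, 32, 32], [30, 29, 28, 26, 30, 27, 31], [30, 29, 32, 30, 30, 24, 29]]
```

View pics/w4.png

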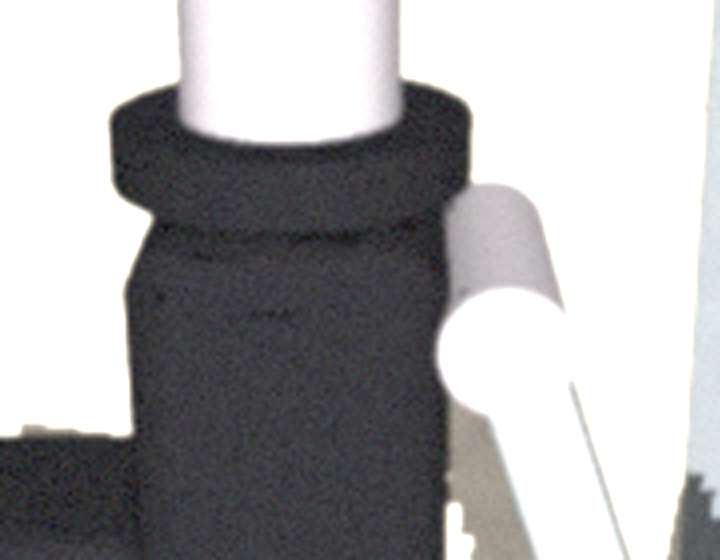

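The gap is nearly closed: the ring's near edge is at about original row 248, with a thin dark line, then the collar face. Seen obliquely, so I'll cross-check using known geometry (pin, fin, ring far face).

```bash
python3 - <<'E'
from h import *
b=mdl("wrist");v=np.array([-.137,.9906,0]);u=np.array([.9906,.137,0])
def chk(M,name,pin,far,near,corner):
    V=lambda px,z:float((plane(M,[px],z)@v)[0])
    U=lambda px,z:float((plane(M,[px],z)@u)[0])
    rf=V(far,.0835)-.005; rn=V(near,.089)
    ua=U(far,.0835)
    # pin: find z where u offset=16mm
    zs=np.linspace(.08,.11,61);k=np.argmin([abs(U(pin,z)-ua-.016) for z in zs])
    print(name,"ring near: from far",round(rf,4),"near",round(rn,4),"pin z",zs[k],"mouth from pin",round(V(pin,zs[k])+.008,4),
      "pin mouth z=.085/.089/.095",[round(V(pin,z)+.008,4) for z in(.085,.089,.095)])
    for z in(.089,.086,.082): print("   corner z",z,round(V(corner,z),4),"u",round(U(corner,z)-ua,4))
d=np.load("w4.npz");M4=(b[0],b[1],d["R"],d["t"],cv2.Rodrigues(d["R"])[0])
g=cv2.imread("pics/w4full.png",0)
print(edges(g,290,296,200,260), [int(x) for x in g[240:275,288:300].mean(1)])
chk(M4,"w4",(345.5,278),(292,225),(292,248.5),(252,262.5))
a=np.load("w1.npy");R=a[:9].reshape(3,3);M1=(b[0],b[1],R,a[9:],cv2.Rodrigues(R)[0])
g1=cv2.imread("pics/w1.png",0)
c=cv2.HoughCircles(g1[140:180,315:360],cv2.HOUGH_GRADIENT,1,20,param1=80,param2=8,minRadius=5,maxRadius=11);print(c)
chk(M1,"w1",(335,158),(311,20.5),(311,32.8),(295,150))
print([int(x) for x in g1[10:45,307:315].mean(1)],[int(x) for x in g1[135:165,307:315].mean(1)])
E
```

```text
[(np.float64(225.85393258426967), 120, 61)] [28, 28, 28, 28, 28, 28, 28, 25, 17, 14, 19, 22, 25, 26, 26, 27, 30, 30, 28, 29, 30, 29, 28, 30, 29, 28, 28, 26, 24, 26, 27, 28, 27, 30, 29]
w4 ring near: from far -0.0736 near -0.0738 pin z 0.08 mouth from pin -0.0787 pin mouth z=.085/.089/.095 [-0.0765, -0.0747, -0.0721]
   corner z 0.089 -0.078 u -0.0111
   corner z 0.086 -0.0792 u -0.0116
   corner z 0.082 -0.0808 u -0.0124
[[[20.5 20.5  8. ]]]
w1 ring near: from far -0.0729 near -0.075 pin z 0.08 mouth from pin -0.1378 pin mouth z=.085/.089/.095 [-0.1372, -0.1368, -0.1361]
   corner z 0.089 -0.1399 u -0.0103
   corner z 0.086 -0.1402 u -0.0104
   corner z 0.082 -0.1406 u -0.0107
[189, 189, 189, 188, 189, 188, 188, 187, 181, 148, 93, 49, 35, 36, 35, 34, 36, 36, 33, 29, 24, 41, 64, 71, 71, 79, 109, 157, 181, 185, 185, 186, 185, 186, 185] [179, 178, 179, 179, 179, 179, 179, 178, 180, 178, 179, 168, 127, 69, 32, 28, 29, 29, 30, 26, 29, 27, 31, 31, 29, 30, 26, 30, 29, 29]
```

Ring near face is at v=−73.7 mm (three estimates agree). The mouth is at about −74.9 (w3 edge plus motion, and the 3–4 px dark strip), so about 1.1 mm is left. I'll take that up while centring the jaws on the collar-and-lever span.

Call:
{"op": "drive_tool", "data": {
  "increments": [
    [-0.005, 0.0012, 0, 0, 0, 0, 0.9],
    [-0.005, 0.0012, 0, 0, 0, 0, 0.9],
    [0, 0, 0, 0, 0, 0, 0.9],
    [0, 0, 0, 0, 0, 0, 0.9]
  ]
}}

```text
time_s: 4.45
tool_pos: [0.544, -0.0448, 0.0504]
tcp_rot: [0.657, 0.754, 0.0, 0.001]
wrist_force: [3.8, -3.8, -1.8]
grip_width: 0.894
```

```bash
python3 - <<'E'
from h import *
s=arm.read_state();print(s["tool_pos"],s["wrist_force"],s["time_s"])
p=s["tool_pos"];print("u,v",p@[.9906,.137,0]-.5285,p@[-.137,.9906,0])
im=arm.camera("wrist")[:,:,::-1]
cv2.imwrite("pics/w5.png",im)
g=cv2.cvtColor(im,cv2.COLOR_BGR2GRAY);print([int(x) for x in g[240:275,292:304].mean(1)])
E
```

```text
[ 0.54401195 -0.04482494  0.05035797] [ 3.75021653 -3.77389889 -1.75995894] 4.45
u,v 0.00425722260023953 -0.11893322278705627
[29, 28, 29, 30, 30, 29, 30, 29, 29, 28, 23, 20, 23, 25, 27, 29, 29, 29, 29, 28, 30, 28, 29, 29, 28, 29, 28, 30, 28, 30, 29, 28, 27, 29, 31]
```

Call:
{"op": "drive_tool", "data": {
  "increments": [
    [-0.0003, 0.0013, 0, 0, 0, 0, 0.85],
    [0, 0, 0, 0, 0, 0, 0.75],
    [0, 0, 0, 0, 0, 0, 0.65],
    [0, 0, 0, 0, 0, 0, 0.6],
    [0, 0, 0, 0, 0, 0, 0.55],
    [0, 0, 0, 0, 0, 0, 0.5],
    [0, 0, 0, 0, 0, 0, 0.5]
  ],
  "newtons": 40
}}

```text
time_s: 5.2
tool_pos: [0.5438, -0.0444, 0.0506]
tcp_rot: [0.657, 0.754, 0.0, 0.0]
wrist_force: [2.6, -3.9, 4.0]
grip_width: 0.499
```

```bash
python3 - <<'E'
from h import *
s=arm.read_state();print(s["tool_pos"],s["wrist_force"],s["time_s"],s["grip_width"])
p=s["tool_pos"];print("u,v",p@[.9906,.137,0]-.5285,p@[-.137,.9906,0])
im=arm.camera("wrist")[:,:,::-1]
cv2.imwrite("pics/w6.png",im)
g=cv2.cvtColor(im,cv2.COLOR_BGR2GRAY);print([int(x) for x in g[240:275,292:304].mean(1)])
E
```

```text
[ 0.54381489 -0.04439547  0.05060617] [ 2.57223699 -3.90416954  4.02193501] 5.2 0.49937740417060617
u,v 0.004120852767640293 -0.11848079030183253
[29, 28, 28, 29, 29, 29, 29, 28, 30, 29, 28, 25, 23, 18, 23, 28, 30, 30, 30, 30, 29, 29, 29, 28, 29, 29, 28, 30, 29, 28, 29, 29, 30, 29, 28]
```

View pics/w6.png

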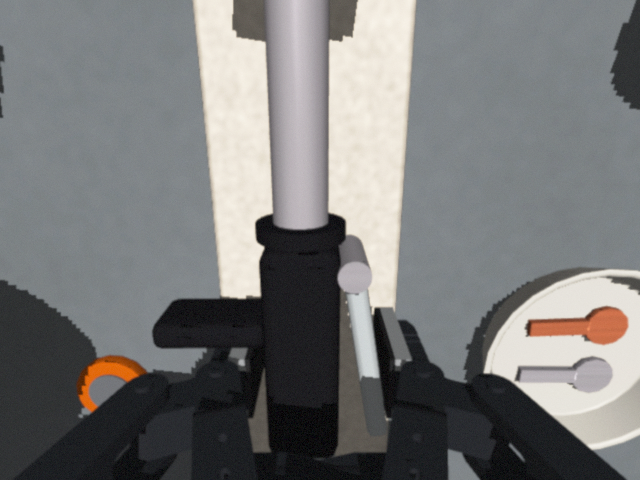

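The mouth is at the ring: no tube shows between ring row 245 and collar. The right pad (395,335) is starting to swing the lever in, so I'll finish closing.

Call:
{"op": "drive_tool", "data": {
  "increments": [
    [0, 0, 0, 0, 0, 0, 0.45],
    [0, 0, 0, 0, 0, 0, 0.4],
    [0, 0, 0, 0, 0, 0, 0.35],
    [0, 0, 0, 0, 0, 0, 0.3],
    [0, 0, 0, 0, 0, 0, 0.2],
    [0, 0, 0, 0, 0, 0, 0.2],
    [0, 0, 0, 0, 0, 0, 0.2]
  ],
  "newtons": 60
}}

```text
time_s: 5.95
tool_pos: [0.5411, -0.0443, 0.0507]
tcp_rot: [0.657, 0.754, -0.002, -0.002]
wrist_force: [-11.3, -5.8, 16.1]
grip_width: 0.346
```

```bash
python3 - <<'E'
from h import *
s=arm.read_state();print(s["tool_pos"],s["wrist_force"],s["torque"],s["time_s"],s["grip_width"])
p=s["tool_pos"];print("u,v",p@[.9906,.137,0]-.5285,p@[-.137,.9906,0])
im=arm.camera("wrist")[:,:,::-1]
g=cv2.cvtColor(im,cv2.COLOR_BGR2GRAY);print([int(x) for x in g[240:275,292:304].mean(1)],edges(g,294,304,200,260))
a=cv2.convertScaleAbs(cv2.resize(im[190:330,220:400],None,fx=3,fy=3,interpolation=cv2.INTER_CUBIC),alpha=1.8,beta=15)
o=np.zeros((480,800,3),'u1');o[:420,:540]=a;o[:180,540:]=cv2.resize(im[240:480,160:480],(260,180))
cv2.imwrite("pics/w7.png",o)
E
```

```text
[ 0.54108847 -0.04428582  0.05069355] [-11.29862389  -5.82749239  16.10039601] [-0.84312167  1.44498156 -0.26595438] 5.95 0.3462646482920427
u,v 0.0014350784759807889 -0.1179986548693816
[27, 29, 28, 29, 27, 28, 29, 28, 27, 28, 27, 27, 26, 19, 16, 23, 29, 29, 31, 30, 28, 29, 29, 28, 26, 29, 28, 28, 30, 29, 28, 29, 29, 28, 28] [(np.float64(230.53634577603142), 97, 46)]
```

View pics/w7.png

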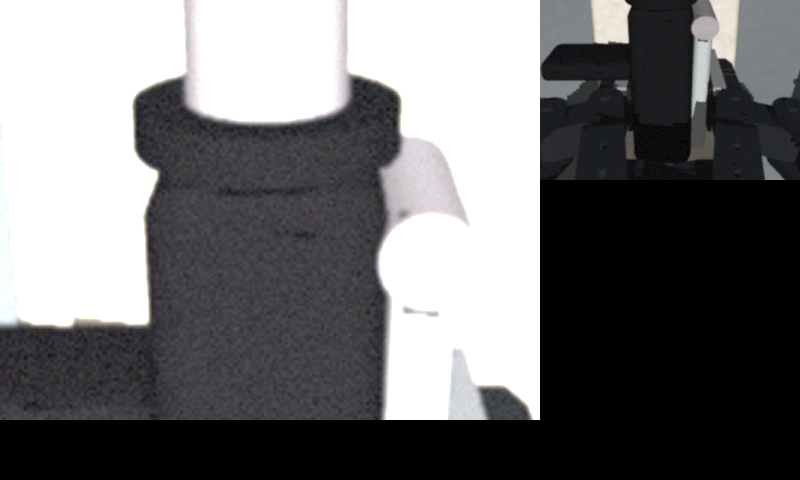

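The lever lies parallel along the collar, the grip has stopped at 29 mm, and the collar face sits against the ring (row ~253). The jaws self-centred by about 2.7 mm, so I'll relax that side load and check it's steady.

Call:
{"op": "drive_tool", "data": {
  "increments": [
    [-0.004, -0.0005, 0.001, 0, 0, 0, 0.2],
    [-0.003, -0.0004, 0.001, 0, 0, 0, 0.2],
    [0, 0, 0, 0, 0, 0, 0.2],
    [0, 0, 0, 0, 0, 0, 0.2],
    [0, 0, 0, 0, 0, 0, 0.2],
    [0, 0, 0, 0, 0, 0, 0.2]
  ]
}}

```text
time_s: 6.6
tool_pos: [0.541, -0.0445, 0.0509]
tcp_rot: [0.657, 0.754, -0.0, -0.0]
wrist_force: [-0.9, -4.0, 4.6]
grip_width: 0.346
```

```bash
python3 - <<'E'
from h import *
s=arm.read_state();print(s["tool_pos"],s["wrist_force"],s["time_s"],s["grip_width"])
p=s["tool_pos"];print("u,v",p@[.9906,.137,0]-.5285,p@[-.137,.9906,0])
im=arm.camera("wrist")[:,:,::-1]
g=cv2.cvtColor(im,cv2.COLOR_BGR2GRAY);print([int(x) for x in g[240:275,292:304].mean(1)],edges(g,294,304,200,260))
t=arm.camera("top")[:,:,::-1]
M=mdl("top");v=np.array([-.137,.9906,0])
o=np.zeros((480,800,3),'u1');o[:300,:]=cv2.resize(t[160:385,200:500],(800,600))[:300] if 0 else o[:300]
o=np.hstack([cv2.resize(t[215:345,230:480],(500,260),interpolation=cv2.INTER_CUBIC),cv2.resize(im,(300,260))])
o=np.vstack([o,np.hstack([cv2.resize(im[220:470,240:420],(400,300)),cv2.resize(arm.camera("scene")[150:320,180:360,::-1],(400,300))])])
cv2.imwrite("pics/f8.png",o)
E
```

```text
[ 0.54104768 -0.04453598  0.05085256] [-0.88794042 -4.03918161  4.55310321] 6.6 0.3455644758210676
u,v 0.001360399221991826 -0.11824087011594693
[28, 29, 28, 28, 28, 28, 29, 28, 28, 28, 28, 26, 23, 22, 24, 27, 29, 30, 30, 29, 29, 30, 28, 29, 29, 30, 27, 30, 29, 29, 28, 27, 30, 29, 28] [(np.float64(229.57677902621722), 100, 47)]
```

View pics/f8.png

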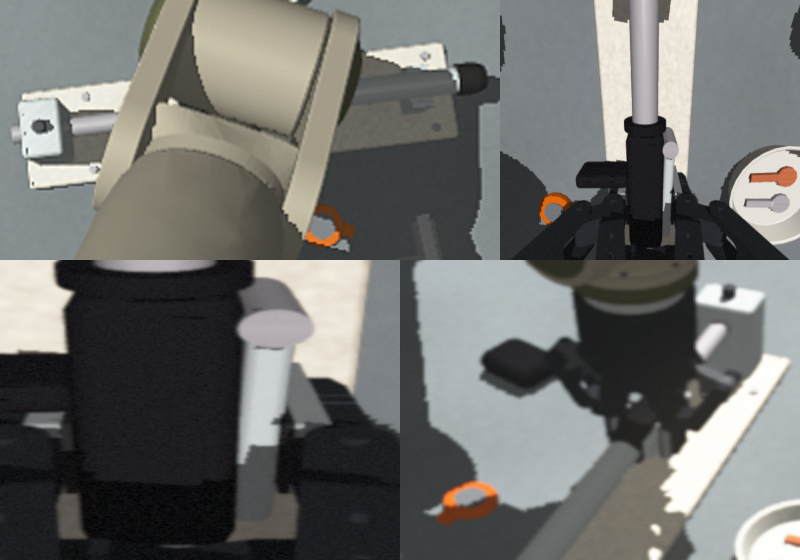

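Lever is parallel to the collar and gripped, the spring load (about 4 N) is on the wrist, and bystanders are unmoved. One last cross-check: travel from the foot's position in the top view against the 64–65 mm initial gap.

```bash
python3 - <<'E'
from h import *
t=arm.camera("top")[:,:,::-1];M=mdl("top");v=np.array([-.137,.9906,0])
for n,im in(("start",cv2.imread("pics/top0.png")),("now",t)):
    g=cv2.cvtColor(np.ascontiguousarray(im),cv2.COLOR_BGR2GRAY)
    m=(g<50).astype('u1')*255;m[:235]=0;m[275:]=0;m[:,:435]=0;m[:,525:]=0
    k,l,s,c=cv2.connectedComponentsWithStats(m)
    for i in range(1,k):
        if s[i,4]>60: print(n,s[i],c[i].round(2),plane(M,[c[i]],.08)@v)
E
```

```text
start [494 242  17  17 209] [502.6  249.58] [-0.38972846]
now [458 247  16  16 203] [465.55 254.17] [-0.32478169]
```

The foot has travelled 64.9 mm against the measured 65.0 mm gap, so I'm handing in.

```bash
python3 -c "
from rig import arm
s=arm.read_state();print(s['tool_pos'],s['grip_width'],s['wrist_force'],s['time_s']);print(arm.sign_off())"
```

```text
[ 0.54106396 -0.04453687  0.05084726] 0.3428188354388872 [-1.59918302 -4.17936078  3.98622509] 6.8
the job is handed in; nothing more can be done
None
```

I pushed the leg in with one finger behind the thumb rest until the collar's mouth met the ring. Then I closed the jaws across the collar so they swung the lever shut. I handed in at 6.8 s, still gripping and holding against the spring.

- **Leg at the ring:** the foot had moved 64.9 mm in the top view, against a starting gap of 65.0 mm from the wrist camera. Other estimates of the gap (pin, fin, collar end) differed by up to 2 to 3 mm. A faint dark line remained between ring and collar, so I trust the contact to about 1 mm.
- **Lever closed:** it lies parallel along the collar between the pads. The jaws stopped at about 29 mm, where 31.5 mm was expected. I put that down to the width reading, since a lever still open would have read wider.
- **Holding:** the wrist reads about 4 N along the leg, matching the spring, and the tool was steady.
- **Other things on the shelf:** the tracker and dish looked undisturbed in the last pictures. The arm hid some of the others, and I did not measure any of them.

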